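# Load the top kit tray, peel it off the sticky stack and present it

## Robot

A 7-joint arm with a two-finger parallel gripper is mounted at the origin on the work surface; the furniture and walls round the work are solid. World frame = base frame: x ahead of the robot, y to its left, z up, the work surface at z = 0. Lengths are in m, angles in rad, forces in N, time in s.
With the tool pointing down it reaches from about 0.425 to 1.025 m from the base axis. Payload 9.4 kg.
Tool frame: the origin (TCP) lies between the finger pads; the fingertips stand 25 mm ahead of it and the grasp point (between the pads) lies 6 mm ahead of it; z points along the fingers, y is the line along which they close (so a half turn about z gives the same grasp; the last joint's range is limited). The gripper opens to 85 mm and grips with 20 to 120 N. Pads are 22 mm wide; open, the fingers measure 114 mm over their backs; the gripper's body (76 mm by 85 mm) begins 54 mm behind the grasp point. The pads swing forward as they close: fully open they stand 13 mm farther back than shut.
Start: joints at [1.181, 0.599, -0.003, 1.599, 0.002, 0.943, -0.08], TCP at [0.223, -0.69, 0.256] pointing down, gripper open.
Joint ranges: [-2.57, 2.57], [-0.35, 1.97], [-1.29, 1.29], [0.11, 2.56], [-1.05, 4.19], [0.11, 1.86], [-2.63, 2.63]. Speed limits (rad/s): [2.22, 2.22, 3.01, 3.01, 3.14, 3.14, 3.14].

## Interface

Orientations are given as a unit quaternion [w, x, y, z].
In Python, from plant import arm gives the robot as it stands.
- The arm moves only by the tool apply_moves, never from a script. Its argument "plan" is a list of rows, each a list of 3 entries, a list of its own where there are three numbers: the shift along the world's x, y, z in mm, then the turn, a rotation vector about the world's x, y, z in rad, then the finger opening in mm, from 0 to 85.4. In form: [[[x, y, z], [wx, wy, wz], grip], ...]. A call has 1 to 20 rows; each row is the pose to reach, as a shift and turn from the pose commanded when the call began; what a row does not reach only later rows make up. A row lasts 1/10 s, in which the tool goes at most 50 mm and 8.59 degrees, less where a joint would pass 70% of its speed; a pose out of reach is approached as far as the arm can. A call with a gripper value outside its range is refused whole. The fingers move at their own pace and stop on an object; "newtons" is the grip in N (left out, the last holds). Time passes only in rows, so rows that repeat a pose let the fingers close. It gives the time, the measured TCP pose, the force, the opening and the grip force at its end, in the units of the state.
- arm.state(): the state, without advancing time (a new reading comes with each control period).
- arm.camera(name): name is "scene" or "top"; returns a dict with "pixels" (420x560x3 uint8, red, green, blue), "K" (3x3 intrinsics, pixels), "k1" (the pictures are not rectified: a ray, as slopes to the right and down, at radius r is drawn at 1 + k1 r^2 times it, then the intrinsics apply), "extrinsics" (4x4, takes a point from world to camera coordinates). Camera axes: x right, y up, looking along -z (the intrinsics and any distortion apply to the point x, -y, -z); pixel columns grow to the right and rows downward; lengths in m; the calibration is good to about 2 mm. A picture is of the moment at which its call begins. There is no depth.
- arm.job_done(): hands the job in; it is judged then, once.
Trained networks look in the newest picture that a camera, given by its name, has taken for a name from the list of things; names that differ only in an ending like _2 or _b are one class to them, and where a whole thing is asked for, a point or a joint stands for the part that bears it (a point fixed in the world has none). Each returns a list of dicts, best first, with "confidence" (0 to 1); they miss things now and then, are a little off and sometimes report something else, mostly with a low value. They report only what shows in the picture. A call takes as long as a camera call.
- arm.find_in(camera, label): "extent" ([centre column, centre row, width, height] in pixels, round what is visible of it).
- arm.trace(camera, label): "mask" (420x560 bool, what is visible of it) and "extent" ([centre column, centre row, width, height] in pixels, round what is visible of it).
The state is a dict: "time": time; "joint_positions": joint angles; "joint_velocities": joint speeds; "joint_efforts": joint torques, N m; "tcp_pos": TCP position; "eef_rot": TCP orientation; "ft_force": force on the tool from outside, world axes, zero at the start; "ft_torque": the same for the moment, N m; "width": finger opening in m; "gripper_force": force on a finger pad.
Only numpy, scipy, OpenCV 4.12 (cv2) and the standard library are available. Lean on these libraries where they do the work, as an engineer would, in place of code of your own. Each camera call takes 0.05 s, during which the arm holds its last target. There are 200 camera calls.

## Task

Lay the white pen meter flat in the long pocket of the top tray, with its cap end towards the tray's upright pull tab, and let go of it. The nested trays cling together, so then take the top tray by the pull tab and peel it off corner first: raise the tab corner clearly while the opposite corner still sits on the stack, and do not bring the trays beneath up with it. Present the loaded tray: finish while still holding it by the tab, level and still, centred roughly 15 cm above the dark rubber mat, with the meter still in its pocket, and leave the loose tap head and elbow fitting at the back of the bench where they lie.

Things in the scene. Friction and masses are not known exactly. Their poses are not given: they have to be found in the camera images.
- meter: White pen-shaped water meter, 29 x 160 x 18 mm, 50 g, lying flat on the bench at the start. Origin: centre of its underside; long axis = own y, flat face up = own z. The pale translucent cap is at its -y end.
- meter_cap (a point): Point in the meter's cap, 70 mm from the meter's centre along its -y, 9 mm above its underside.
- tray: Top grey tray of the stack, loose, about 85 g, 110 (own x) x 200 (own y) mm. Origin: its centre at the skirt's lower edge, 28 mm above the bench when seated. Above the origin: skirt 0 to 9, floor 9 to 12, pocket walls to 20 mm. The long pocket runs along y in the +x half; the -x half has three short empty pockets, and the pull tab at its -y end.
- tab (a point): Grip point in the top tray's upright pull tab, at tray x = -46, y = -82, z = 40 mm. Tab: 10 mm thick along tray x (11 over its ribs), 26 mm along tray y, its top 8 mm above this point, 28 mm above the pocket walls and 76 mm above the bench when seated. Pinch it across its thickness.
- tab_corner (a point): Lower corner of the tray's skirt at the pull tab (tray x = -55, y = -100, z = 0 mm); 28 mm above the bench when seated.
- far_corner (a point): Lower corner of the tray's skirt farthest from the tab, across the diagonal (tray x = +55, y = +100, z = 0 mm); 28 mm above the bench when seated.
- pocket (a point): Centre of the long pocket's floor (tray x = 30, y = 0, z = 12 mm); 40 mm above the bench when seated. Pocket 36 mm (tray x) x 176 mm (tray y), 8 mm deep; both its side walls have a gap for the fingers over the middle 57 mm.
- nest: Fixed aluminium base plate with corner angles, 134 x 224 mm, that locates the stack; origin at the centre of its underside on the bench. The seated tray has the same axes and its origin 28 mm above this one. It stands either left or right of the robot's midline, the mat on the other side.
- stack (a joint): Height (m) by which the trays beneath, a 0.70 kg block of nested trays guided straight up and down, are raised; 0 = down, where they must stay. The top tray clings to them by friction at its four corners, 2 to 3 N each, until that corner is up about 6 mm: pulled straight up all four hold and the trays come along.
- mat: Fixed dark rubber mat, 150 x 220 mm, 4 mm thick; origin at the centre of its underside on the bench.
- tap: Bystander: loose white tap head with a narrow spout, at the back of the bench, 30 x 89 x 27 mm; origin at the centre of its underside.
- elbow_b: Bystander: loose white elbow fitting, 37 x 37 x 18 mm, at the back of the bench; origin at the centre of its underside.

How it is judged:
On the way, in this order (a step that is already met when the one before it is completed fails the run):
1. the meter lies flat in the long pocket, cap towards the tab, let go, the tray still seated (x of meter in the frame of tray between 0.021 and 0.039 m and y of meter in the frame of tray between -0.014 and 0.014 m and z of meter in the frame of tray between 0.008 and 0.016 m and y of meter_cap in the frame of tray below -0.04 m and angle between the y axis of meter and the y axis of tray, either way round below 0.12 rad and angle between the z axis of meter and the z axis of tray, either way round below 0.12 rad and contact force between the fingers and meter below 0.1 N and z of each of tab_corner, far_corner in the frame of nest below 0.033 m), for 0.2 s.
2. the tab corner is up by more than 15 mm while the opposite corner is still seated (z of tab_corner in the frame of nest above 0.043 m and z of far_corner in the frame of nest below 0.035 m and contact force between the fingers and tray above 1 N), for 0.1 s.
At the end, for the whole second after the job is handed in: The fingers hold the tray at rest, its underside 8 to 26 cm above the bench, its centre within 6 cm of the mat's seen from above, tilted under 0.25 rad, touching neither stack nor mat; the meter lies flat in the long pocket, cap towards the tab, not gripped; the lower trays are down (x of meter in the frame of tray between 0.021 and 0.039 m and y of meter in the frame of tray between -0.014 and 0.014 m and z of meter in the frame of tray between 0.008 and 0.016 m and y of meter_cap in the frame of tray below -0.04 m and angle between the y axis of meter and the y axis of tray, either way round below 0.12 rad and angle between the z axis of meter and the z axis of tray, either way round below 0.12 rad and height (world z) of tray between 0.08 and 0.26 m and horizontal distance between tray and mat below 0.06 m and angle between tray's own z axis and vertical below 0.25 rad and contact force between the fingers and tray above 1 N and contact force between the fingers and meter below 0.1 N and contact force between tray and nest below 0.1 N and contact force between tray and mat below 0.1 N and linear speed of tray below 0.03 m/s and value of joint stack below 0.004 m); the arm keeps its last pose, push and grip.
It fails at once if the lower trays are brought up with the top one (more than 6 mm) (value of joint stack above 0.006 m).
It fails at once if the loose tap head or the elbow fitting is shoved more than 4 cm (distance of any of tap, elbow_b from where it was at the start of the episode above 0.04 m).
It also fails if it takes over 59 s, if anything falls off the work surface, if the arm or the gripper's body presses on something with over 40 N, if the wrist force passes 120 N, or if a joint passes its speed limit or range.

## Working session

There is one attempt and no reset: what is moved stays moved. The work goes in short steps, Python scripts to look and compute and a tool call to move; the robot and the scene stay as the last step left them, time stands still between calls to the robot, and variables do not carry over. Pictures are saved under pics/ and viewed, at most 10 in all, crops included, and the job is handed in when it is done.

Besides the shell and the picture viewer there is one more tool, called after "Call:" by a JSON object that holds its "op" and its "data". apply_moves: Moves the arm, as the interface text tells. Its arguments: {"type":"object","properties":{"plan":{"type":"array","items":{"type":"array"}},"newtons":{"type":"number"}},"required":["plan"]}

```bash
mkdir -p pics; ls
cat > h.py <<'E'
import numpy as np, cv2
from plant import arm
def ray(c,px):
    K=np.array(c["K"]);E=np.array(c["extrinsics"])
    d=np.array([(px[0]-K[0,2])/K[0,0],(px[1]-K[1,2])/K[1,1]])
    u=d.copy()
    for _ in range(30): u=d/(1+c["k1"]*(u@u))
    R=E[:3,:3];o=-R.T@E[:3,3]
    return o,R.T@np.array([u[0],-u[1],-1])
def at(c,px,z):
    o,d=ray(c,px);return o+d*(z-o[2])/d[2]
def proj(c,p):
    K=np.array(c["K"]);E=np.array(c["extrinsics"])
    q=E[:3,:3]@np.array(p)+E[:3,3];u=np.array([q[0],-q[1]])/-q[2];u=u*(1+c["k1"]*(u@u))
    return np.array([K[0,0]*u[0]+K[0,2],K[1,1]*u[1]+K[1,2]])
def save(c,n,pts=[],box=None):
    im=cv2.cvtColor(np.array(c["pixels"]),cv2.COLOR_RGB2BGR)
    for p in pts: cv2.circle(im,tuple(int(round(v)) for v in p),2,(0,0,255),-1)
    if box: im=im[box[1]:box[3],box[0]:box[2]]; im=cv2.resize(im,None,fx=min(800/im.shape[1],600/im.shape[0]),fy=min(800/im.shape[1],600/im.shape[0]))
    cv2.imwrite("pics/"+n+".png",im)
E
python3 - <<'E'
from h import *
print(arm.state())
for n in("scene","top"):
    c=arm.camera(n);save(c,n+"0");print(n,c["K"],c["k1"],np.array(c["extrinsics"]).round(3).tolist())
    for l in("meter","meter_cap","tray","tab","nest","mat","tap","elbow_b"):
        r=arm.trace(n,l)
        for t in r[:2]:
            m=t["mask"].astype(np.uint8);rr=cv2.minAreaRect(cv2.findNonZero(m)) if m.any() else None
            print(l,round(t["confidence"],2),np.round(t["extent"]),rr)
E
```

```text
pics
{'time': 0.0, 'joint_positions': array([ 1.18130535,  0.60011616, -0.00253276,  1.60012404,  0.00179096,
        0.94289293, -0.07980385]), 'joint_velocities': array([ 0.00039648, -0.00024782,  0.00036138,  0.0015712 ,  0.00014167,
       -0.00046548, -0.0008973 ]), 'joint_efforts': array([-8.60061737e-04, -7.76464033e+01,  1.56406760e+00, -2.58002347e+01,
        1.21768814e-02,  8.97282473e-03,  1.96698704e-05]), 'tcp_pos': array([ 0.22294601, -0.68942029,  0.25542563]), 'eef_rot': array([-7.45724274e-04,  9.87791673e-01,  1.55778751e-01, -1.88449030e-04]), 'ft_force': array([ 0.28000324, -0.64034728,  0.31055705]), 'ft_torque': array([-0.01071021,  0.04186466,  0.07663034]), 'gripper_force': 0.0, 'width': 0.08533393679926449}
scene [[476.37534657   0.         276.33943757]
 [  0.         476.37534657 209.33677122]
 [  0.           0.           1.        ]] -0.16896887800911378 [[-0.514, -0.858, 0.002, 0.26], [0.49, -0.292, 0.822, -0.337], [-0.704, 0.423, 0.57, -1.003], [0.0, 0.0, 0.0, 1.0]]
meter 0.6 [290. 250.  35.  38.] ((289.4337463378906, 250.55203247070312), (45.43796157
[... 1684 characters left out ...]
((168.16790771484375, 219.57969665527344), (46.549278259277344, 83.45060729980469), 81.7028579711914)
tab 0.64 [169. 219.  88.  52.] ((168.1182403564453, 219.86538696289062), (45.94008255004883, 83.5255126953125), 81.52884674072266)
nest 0.81 [173. 222.  94.  70.] ((171.34405517578125, 220.50192260742188), (53.53785705566406, 88.93427276611328), 81.7028579711914)
mat 0.66 [374. 225.  94.  74.] ((373.1983947753906, 224.2124786376953), (87.47171783447266, 59.84614944458008), 13.65041732788086)
tap 0.64 [323. 146.  35.  14.] ((322.0, 145.5), (13.0, 34.0), 90.0)
elbow_b 0.69 [289. 151.  10.  22.] ((289.27227783203125, 151.2227783203125), (17.214143753051758, 9.850868225097656), 84.2894058227539)
```

Run:
```python
from h import *
c=arm.camera("top");save(c,"topc",box=(110,120,440,290))
c=arm.camera("scene");save(c,"scenec",box=(140,180,340,320))
```

```text
(no output)
```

View pics/topc.png

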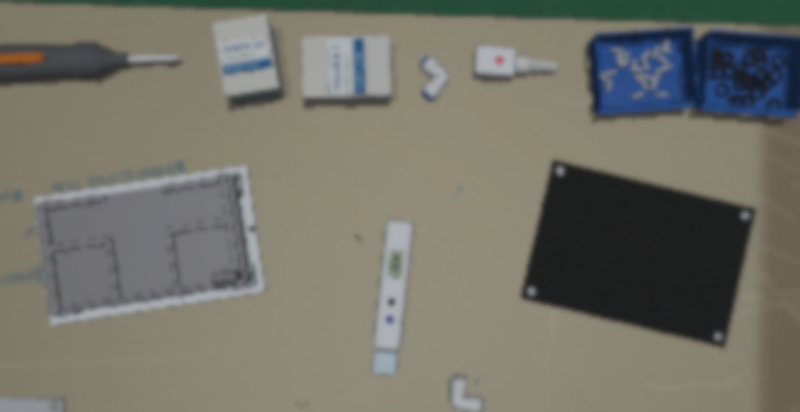

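View pics/scenec.png

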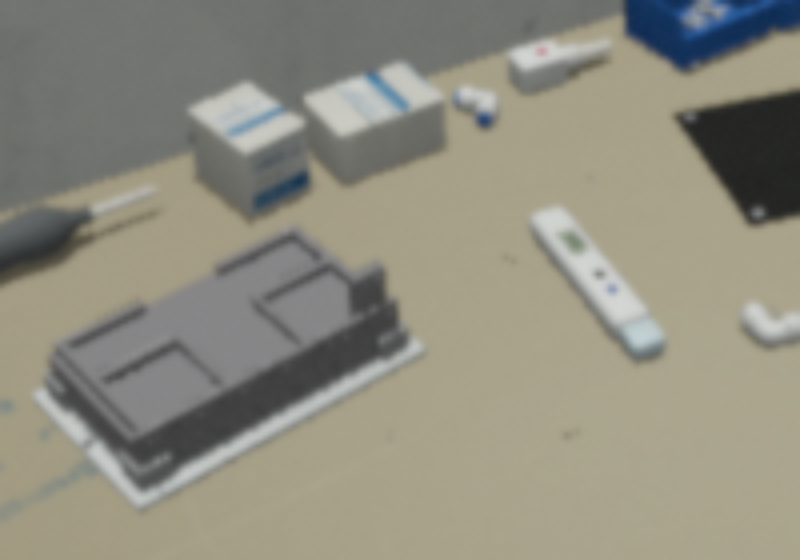

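Run:
```python
from h import *
c=arm.camera("top");s=arm.camera("scene")
def rect(l,z):
    m=arm.trace("top",l)[0]["mask"].astype(np.uint8)
    b=cv2.boxPoints(cv2.minAreaRect(cv2.findNonZero(m)));P=np.array([at(c,p,z)[:2] for p in b])
    ce=P.mean(0);e1=P[1]-P[0];e2=P[2]-P[1]
    print(l,ce.round(4),[(round(float(np.hypot(*e)),3),round(float(np.degrees(np.arctan2(e[1],e[0]))),1)) for e in(e1,e2)])
rect("nest",.003);rect("tray",.048);rect("mat",.004);rect("meter",.012)
f=800/330
P=np.array([at(c,(110+x/f,120+y/f),.003)[:2] for x,y in[(35,198),(245,167),(265,290),(52,323)]])
print(P.round(4).tolist(),P.mean(0))
print("cam",ray(c,(0,0))[0],ray(s,(0,0))[0])
# meter: bright threshold, crop
g=np.array(c["pixels"]).astype(int)
m=np.zeros(g.shape[:2],np.uint8);r=(g.min(2)>150);m[205:280,255:290]=r[205:280,255:290];m=cv2.resize(m,None,fx=1,fy=1)
print(m.sum(),g[235,268:280].tolist())
b=cv2.minAreaRect(cv2.findNonZero(m));print(b,at(c,b[0],.018))
q=[at(c,(110+x/f,120+y/f),.014)[:2] for x,y in[(399,222),(384,373)]];print(q,np.mean(q,0),np.degrees(np.arctan2(*(q[0]-q[1])[::-1])),np.hypot(*(q[0]-q[1])))
for v,w in((s,"scene"),): 
    big=cv2.resize(cv2.cvtColor(np.array(v["pixels"]),cv2.COLOR_RGB2BGR)[210:315,140:270],None,fx=6,fy=5.7,interpolation=2)
```

```text
nest [0.4892 0.2507] [(0.224, -79.9), (0.137, -169.7)]
tray [0.4891 0.2496] [(0.202, -79.4), (0.115, -169.2)]
mat [ 0.4936 -0.258 ] [(0.152, -12.5), (0.224, -102.2)]
meter [ 0.4397 -0.0024] [(0.162, -4.6), (0.033, -94.6)]
[[0.5328, 0.3703], [0.5713, 0.1538], [0.4437, 0.1287], [0.4039, 0.3473]] [0.4879303  0.25004901]
cam [ 0.46755902 -0.00387224  1.15818491] [-0.40777486  0.54885692  0.84799712]
437 [[163, 167, 170], [171, 175, 179], [171, 175, 179], [167, 171, 175], [161, 165, 168], [159, 163, 166], [162, 166, 169], [167, 171, 174], [163, 166, 169], [145, 148, 147], [134, 132, 123], [140, 135, 119]]
((271.32452392578125, 241.37289428710938), (9.43153190612793, 61.184043884277344), 6.170175075531006) [ 0.44302617 -0.00245003  0.018     ]
[array([ 0.51773587, -0.00857704]), array([0.36199903, 0.00261606])] [ 0.43986745 -0.00298049] -4.110886980825961 0.15613855257190737
```

Call:
{"op": "apply_moves", "data": {"plan": [[[40,40,0],[0,0,-0.05],60],[[80,80,0],[0,0,-0.1],60],[[120,130,0],[0,0,-0.2],60],[[160,180,0],[0,0,-0.3],60],[[200,230,0],[0,0,-0.391],60],[[230,290,0],[0,0,-0.391],60],[[230,340,0],[0,0,-0.391],60],[[230,390,-10],[0,0,-0.391],60],[[230,440,-20],[0,0,-0.391],60],[[230,490,-40],[0,0,-0.391],60],[[230,540,-60],[0,0,-0.391],50],[[225,590,-80],[0,0,-0.391],50],[[220,640,-100],[0,0,-0.391],50],[[217,687,-110],[0,0,-0.391],50],[[217,687,-150],[0,0,-0.391],50],[[217,687,-170],[0,0,-0.391],50],[[217,687,-170],[0,0,-0.391],50],[[217,687,-170],[0,0,-0.391],50]]}}

```text
time: 3.1
tcp_pos: [0.4395, -0.0018, 0.085]
eef_rot: [0.0, 0.999, -0.038, -0.002]
ft_force: [-0.6, 0.2, -0.4]
width: 0.0497
gripper_force: 0.0
```

Call:
{"op": "apply_moves", "data": {"plan": [[[0,0,-25],[0,0,0],50],[[0,0,-45],[0,0,0],50],[[0,0,-54],[0,0,0],50],[[0,0,-56],[0,0,0],50],[[0,0,-56],[0,0,0],50]]}}

```text
time: 3.6
tcp_pos: [0.443, -0.0029, 0.0391]
eef_rot: [-0.003, 0.999, -0.041, -0.007]
ft_force: [0.5, 0.0, 0.2]
width: 0.0502
gripper_force: 0.0
```

Run:
```python
from h import *
print(arm.state()["ft_force"])
s=arm.camera("scene");save(s,"s1",box=(235,185,355,275))
```

```text
[0.4512186  0.00051715 0.15992791]
```

View pics/s1.png

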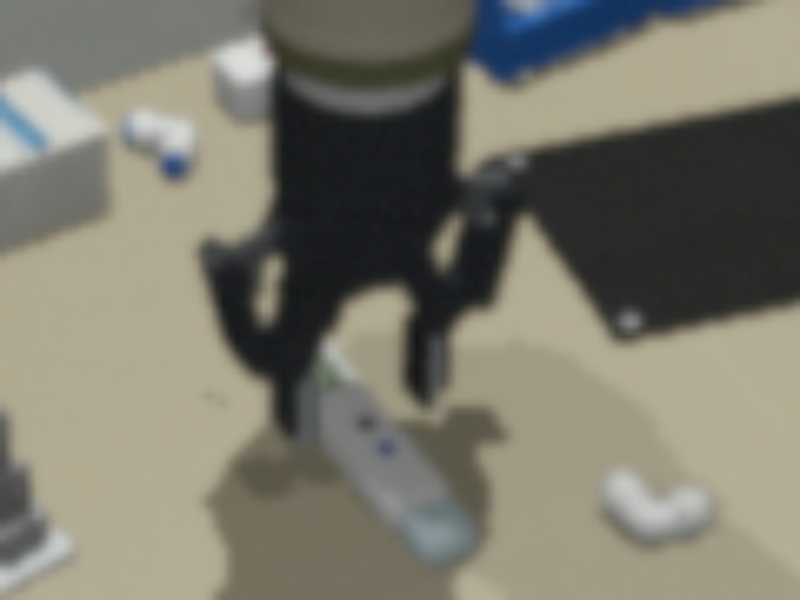

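The fingers straddle the meter, at about (320,400) and (430,380) in the crop. I'll settle, lower a little and close.

Call:
{"op": "apply_moves", "data": {"plan": [[[0,0,-2],[0,0,0],44],[[0,0,-3],[0,0,0],44],[[0,0,-3],[0,0,0],44]]}}

```text
time: 3.95
tcp_pos: [0.4427, -0.0024, 0.036]
eef_rot: [-0.002, 0.999, -0.04, -0.007]
ft_force: [-0.4, -0.4, 0.6]
width: 0.0439
gripper_force: 0.0
```

```bash
python3 -c "
from h import *
s=arm.state();print(s['joint_positions'],s['tcp_pos'],s['ft_force'])"
```

```text
[-0.19943858  0.70612773  0.1200397   2.38577063 -0.90388244  0.10809985
 -0.85696526] [ 0.44274065 -0.00244847  0.03595784] [-0.36899882 -0.40746781  0.56649028]
```

Call:
{"op": "apply_moves", "data": {"plan": [[[12,0,6],[0,0,0],44],[[12,0,2],[0,0,0],44],[[12,0,0],[0,0,0],44],[[12,0,0],[0,0,0],44],[[12,0,0],[0,0,0],44]]}}

```text
time: 4.45
tcp_pos: [0.4533, -0.0016, 0.0348]
eef_rot: [-0.002, 0.999, -0.039, -0.009]
ft_force: [-0.2, 0.9, 0.7]
width: 0.0438
gripper_force: 0.0
```

```bash
python3 -c "
from h import *
s=arm.state();print(s['joint_positions'],s['tcp_pos'],s['eef_rot'],s['ft_force'])"
```

```text
[-0.22657451  0.7145697   0.16149699  2.36212343 -0.90946191  0.14272109
 -0.84751805] [ 0.45331441 -0.00164423  0.03475942] [-0.00224921  0.99918158 -0.03944242 -0.00868375] [-0.16744834  0.91491664  0.68165449]
```

Call:
{"op": "apply_moves", "data": {"plan": [[[2,0,-2],[-0.005,-0.017,0],44],[[2,0,-6],[-0.005,-0.017,0],44],[[2,0,-6],[-0.005,-0.017,0],44],[[2,0,-6],[-0.005,-0.017,0],44]]}}

```text
time: 4.85
tcp_pos: [0.4558, -0.0015, 0.029]
eef_rot: [-0.0, 0.999, -0.04, -0.0]
ft_force: [-0.1, -0.6, -0.4]
width: 0.0438
gripper_force: 0.0
```

Call:
{"op": "apply_moves", "data": {"plan": [[[0,0,-1],[0,0,0],25],[[0,0,-1],[0,0,0],22],[[0,0,-1],[0,0,0],22],[[0,0,-1],[0,0,0],22],[[0,0,-1],[0,0,0],22],[[0,0,-1],[0,0,0],22]], "newtons": 30}}

```text
time: 5.45
tcp_pos: [0.4564, -0.0015, 0.0285]
eef_rot: [0.0, 0.999, -0.039, -0.0]
ft_force: [-0.8, -0.6, 5.1]
width: 0.0283
gripper_force: 30.1
```

Call:
{"op": "apply_moves", "data": {"plan": [[[0,0,40],[0,0,0],22],[[0,0,80],[0,0,0.1],22],[[5,10,110],[0,0,0.2],22],[[10,30,120],[0,0,0.34],22],[[15,50,120],[0,0,0.48],22],[[20,70,120],[0,0,0.62],22],[[25,100,120],[0,0,0.76],22],[[30,130,120],[0,0,0.9],22],[[35,150,120],[0,0,1.04],22],[[40,180,120],[0,0,1.18],22],[[50,200,120],[0,0,1.32],22],[[55,230,120],[0,0,1.46],22],[[60,250,120],[0,0,1.6],22],[[60,270,120],[0,0,1.74],22],[[60,270,120],[0,0,1.829],22],[[60,270,90],[0,0,1.829],22],[[60,270,90],[0,0,1.829],22],[[60,270,90],[0,0,1.829],22],[[60,270,90],[0,0,1.829],22]]}}

```text
time: 7.35
tcp_pos: [0.5166, 0.2684, 0.1191]
eef_rot: [0.0, 0.641, 0.768, 0.0]
ft_force: [0.3, 0.2, -0.7]
width: 0.0281
gripper_force: 30.0
```

Run:
```python
from h import *
s=arm.state();print(s['joint_positions'],s['tcp_pos'],s['eef_rot'],s['ft_force'])
c=arm.camera("scene");save(c,"s2",box=(140,170,300,290))
c=arm.camera("top");save(c,"t2",box=(120,180,240,270))
```

```text
[-0.71749158  0.62575294  0.20844925  2.05118352 -0.2598068   0.48866015
 -0.13804455] [0.51660256 0.26842947 0.11908352] [3.49270583e-04 6.41011043e-01 7.67531573e-01 7.14692754e-05] [ 0.32034405  0.2264476  -0.6553559 ]
```

View pics/s2.png

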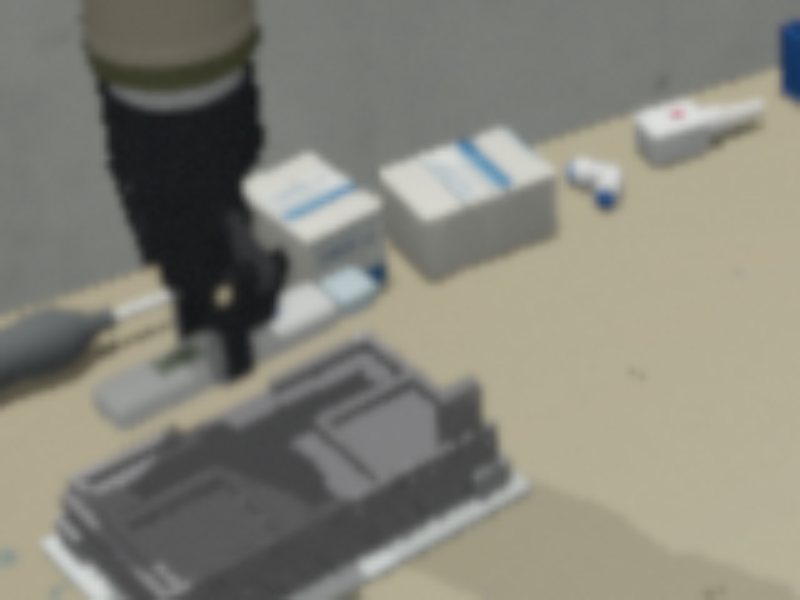

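View pics/t2.png

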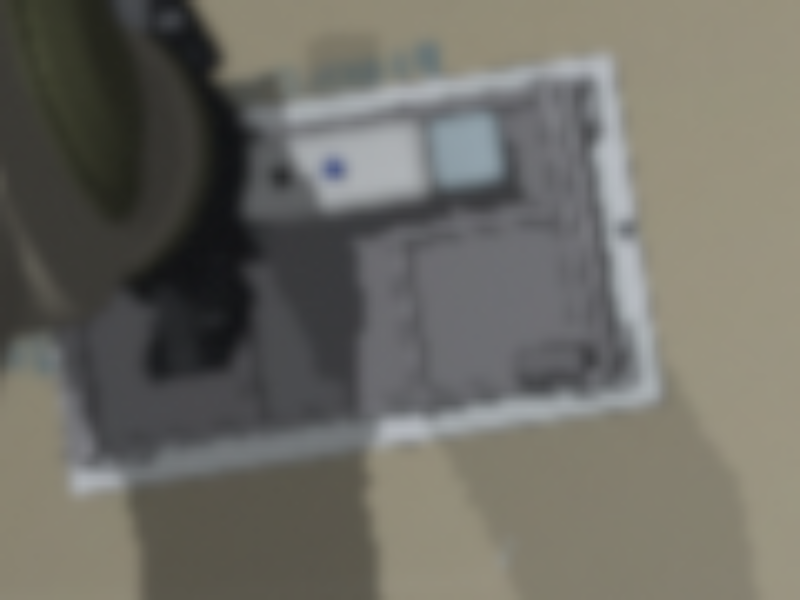

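Run:
```python
from h import *
c=arm.camera("top");a=np.radians(10.3);X=np.array([np.cos(a),np.sin(a)]);Y=np.array([-X[1],X[0]]);o=np.array([.4885,.2502])
def tf(p,z):
    q=at(c,(120+p[0]/6.667,180+p[1]/6.667),z)[:2]-o;print(p,z,(1000*q@X).round(1),(1000*q@Y).round(1))
for p in[(505,148),(430,112),(500,110),(432,190),(500,187)]: tf(p,.1)
for p in[(610,58),(658,398),(72,490)]: tf(p,.003)
for p in[(575,80),(635,375)]: tf(p,.048)
for x,y,z in[(48,-88,48),(12,-88,48),(48,-88,40),(12,-88,40),(-46,-82,76)]:
    w=o+X*x/1000+Y*y/1000;print((x,y,z),((proj(c,[*w,z/1000])-[120,180])*6.667).round(0))
t=(arm.state()["tcp_pos"][:2]-o)*1000;print("tcp",t@X,t@Y)
```

```text
(505, 148) 0.1 28.1 -81.6
(430, 112) 0.1 44.4 -57.8
(500, 110) 0.1 41.4 -81.8
(432, 190) 0.1 17.4 -54.6
(500, 187) 0.1 14.9 -78.0
(610, 58) 0.003 64.6 -110.8
(658, 398) 0.003 -65.8 -109.9
(72, 490) 0.003 -66.3 112.4
(575, 80) 0.048 53.4 -102.3
(635, 375) 0.048 -56.3 -108.2
(48, -88, 48) [538. 101.]
(12, -88, 48) [553. 198.]
(48, -88, 40) [542. 102.]
(12, -88, 40) [556. 199.]
(-46, -82, 76) [547. 358.]
tcp 31.002590836327464 13.109180076384716
```

Call:
{"op": "apply_moves", "data": {"plan": [[[-1,0,-20],[0,0,0],22],[[-1,0,-35],[0,0,0],22],[[-1,0,-43],[0,0,0],22],[[-1,0,-46],[0,0,0],22],[[-1,0,-48],[0,0,0],22],[[-1,0,-48],[0,0,0],22],[[-1,0,-48],[0,0,0],22]]}}

```text
time: 8.2
tcp_pos: [0.5156, 0.2686, 0.0709]
eef_rot: [0.0, 0.641, 0.768, 0.0]
ft_force: [0.1, 0.2, -0.0]
width: 0.0285
gripper_force: 30.0
```

Call:
{"op": "apply_moves", "data": {"plan": [[[0,0,-1],[0,0,0],22],[[0,0,-2],[0,0,0],22],[[0,0,-2],[0,0,0],22],[[0,0,-2],[0,0,0],22]]}}

```text
time: 8.6
tcp_pos: [0.5155, 0.2686, 0.0686]
eef_rot: [0.0, 0.641, 0.768, 0.0]
ft_force: [-0.0, 0.1, 2.7]
width: 0.0284
gripper_force: 30.3
```

Call:
{"op": "apply_moves", "data": {"plan": [[[0,0,0],[0,0,0],36],[[0,0,0],[0,0,0],36],[[0,0,0],[0,0,0],36],[[0,0,0],[0,0,0],36],[[0,0,3],[0,0,0],36],[[0,0,10],[0,0,0],36],[[0,0,30],[0,0,0],36],[[0,0,70],[0,0,0],36],[[-20,-50,70],[0,0,0],36],[[-40,-90,70],[0,0,0],30],[[-58,-107,70],[0,0,0],30],[[-58,-107,70],[0,0,0],30]]}}

```text
time: 9.8
tcp_pos: [0.4547, 0.1583, 0.1392]
eef_rot: [-0.0, 0.642, 0.767, -0.001]
ft_force: [0.3, 0.5, 0.1]
width: 0.03
gripper_force: 0.0
```

Run:
```python
from h import *
s=arm.state();print(s['joint_positions'],s['tcp_pos'],s['eef_rot'],s['ft_force'],s['width'])
c=arm.camera("scene");save(c,"s3",box=(140,170,300,290))
```

```text
[-0.58846797  0.51150646  0.19025531  2.25987698 -0.243965    0.3907534
 -0.01944429] [0.45473033 0.15829021 0.13922096] [-2.52607726e-04  6.42146493e-01  7.66581013e-01 -1.16989098e-03] [0.31264983 0.54147465 0.08081978] 0.030039574808615802
```

View pics/s3.png

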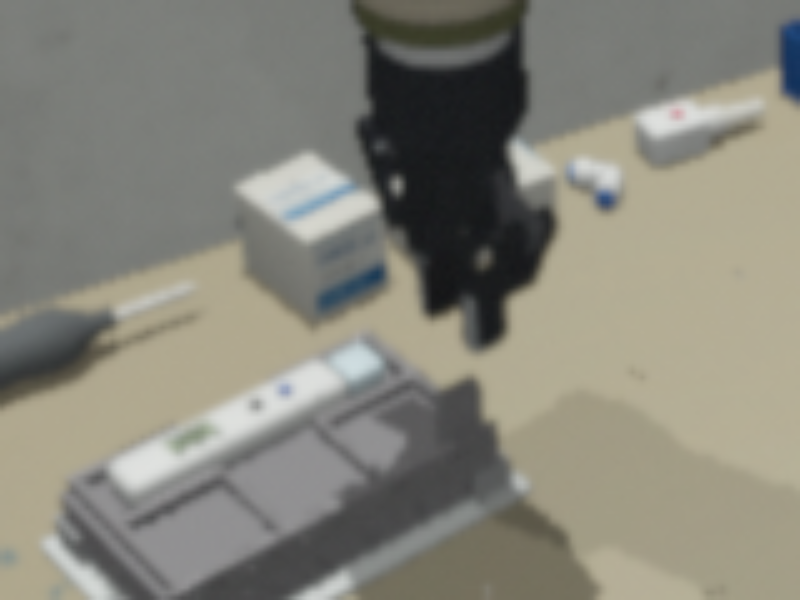

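Run:
```python
from h import *
s=arm.state();print(s['tcp_pos'])
c=arm.camera("scene")
for p in[(440,393),(478,378),(460,386)]: print(at(c,(140+p[0]/5,170+p[1]/5),.076))
X=np.array([.984,.179]);Y=np.array([-.179,.984]);o=np.array([.4878,.2508])
for x in(-51,-41):
  for y in(-95,-69): print((proj(c,[*(o+X*x/1e3+Y*y/1e3),.076])-[140,170])*5)
```

```text
[0.45664814 0.16033783 0.13921496]
[0.45831547 0.17177802 0.076     ]
[0.45924909 0.14957765 0.076     ]
[0.45815957 0.16045785 0.076     ]
[484.51448819 382.04098697]
[443.75646498 403.3067234 ]
[472.70714938 372.74827175]
[432.03466361 393.80021753]
```

Call:
{"op": "apply_moves", "data": {"plan": [[[0,0,-25],[0,0,0],30],[[0,0,-45],[0,0,0],30],[[0,0,-57],[0,0,0],30],[[0,0,-61],[0,0,0],30],[[0,0,-61],[0,0,0],30],[[0,0,-61],[0,0,0],30]]}}

```text
time: 10.5
tcp_pos: [0.4577, 0.1618, 0.0778]
eef_rot: [0.0, 0.641, 0.768, 0.0]
ft_force: [-0.1, 0.1, 0.9]
width: 0.0302
gripper_force: 0.0
```

Run:
```python
from h import *
s=arm.state();print(s['joint_positions'],s['tcp_pos'],s['eef_rot'],s['ft_force'],s['width'])
c=arm.camera("scene");save(c,"s4",box=(180,190,280,265))
```

```text
[-0.53633471  0.62779546  0.11454109  2.28508802 -0.28367387  0.24043088
  0.01230077] [0.45769773 0.16178797 0.07782117] [3.58772618e-04 6.40725100e-01 7.67770264e-01 1.99439327e-04] [-0.05742218  0.08341617  0.87823861] 0.030176318444776574
```

View pics/s4.png

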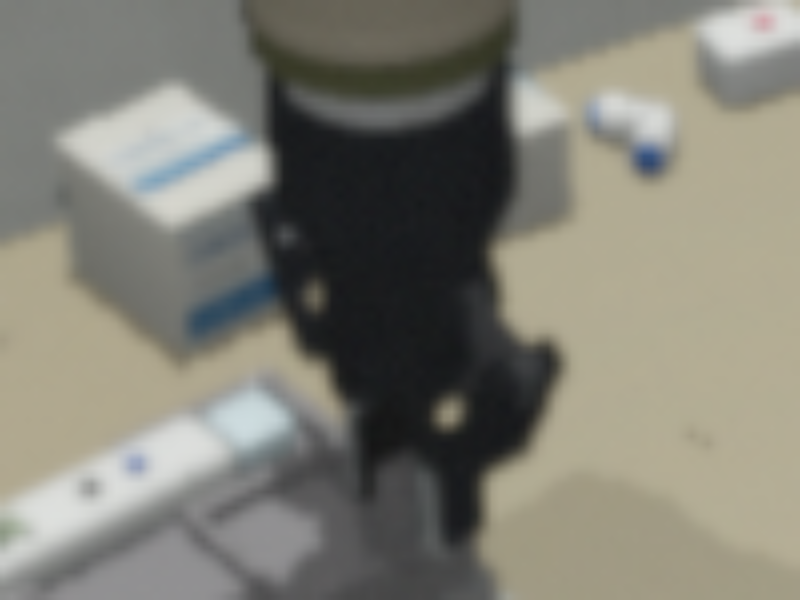

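The meter lies in its pocket and the tab (about (400,490)) sits between the fingers. Closing.

Call:
{"op": "apply_moves", "data": {"plan": [[[0,0,0],[0,0,0],12],[[0,0,0],[0,0,0],5],[[0,0,0],[0,0,0],5],[[0,0,0],[0,0,0],5],[[0,0,0],[0,0,0],5],[[0,0,0],[0,0,0],5]], "newtons": 80}}

```text
time: 11.15
tcp_pos: [0.4578, 0.1617, 0.0782]
eef_rot: [0.001, 0.641, 0.768, 0.001]
ft_force: [0.0, -0.4, 6.3]
width: 0.0083
gripper_force: 78.2
```

Call:
{"op": "apply_moves", "data": {"plan": [[[0,0.6,2],[-0.01,0,0],5],[[0,1.2,4],[-0.02,0,0],5],[[0,1.8,6],[-0.03,0,0],5],[[0,2.4,8],[-0.041,0.001,0],5],[[0,3,10],[-0.051,0.001,0],5],[[0,3,10],[-0.051,0.001,0],5]]}}

```text
time: 11.75
tcp_pos: [0.4573, 0.1648, 0.0877]
eef_rot: [0.017, 0.64, 0.768, -0.02]
ft_force: [0.9, -0.4, -0.5]
width: 0.0087
gripper_force: 78.7
```

Call:
{"op": "apply_moves", "data": {"plan": [[[0,0.6,2],[-0.01,0,0],5],[[0,1.2,4],[-0.02,0,0],5],[[0,1.8,6],[-0.03,0,0],5],[[0,2.4,8],[-0.041,0.001,0],5],[[0,3,10],[-0.051,0.001,0],5],[[0,3,10],[-0.051,0.001,0],5],[[0,3,10],[-0.051,0.001,0],5],[[0,3,10],[-0.051,0.001,0],5]]}}

```text
time: 12.55
tcp_pos: [0.4573, 0.1678, 0.0973]
eef_rot: [0.032, 0.64, 0.767, -0.04]
ft_force: [0.2, 0.8, -2.1]
width: 0.0083
gripper_force: 78.5
```

Run:
```python
from h import *
s=arm.state();print(s['tcp_pos'],s['ft_force'],s['ft_torque'],s['width'])
c=arm.camera("scene");save(c,"s5",box=(140,200,260,290))
```

```text
[0.45730288 0.1677709  0.09734772] [ 0.15334709  0.83501956 -2.12573371] [ 0.36023597 -0.25774668 -0.11902911] 0.008259233556367915
```

View pics/s5.png

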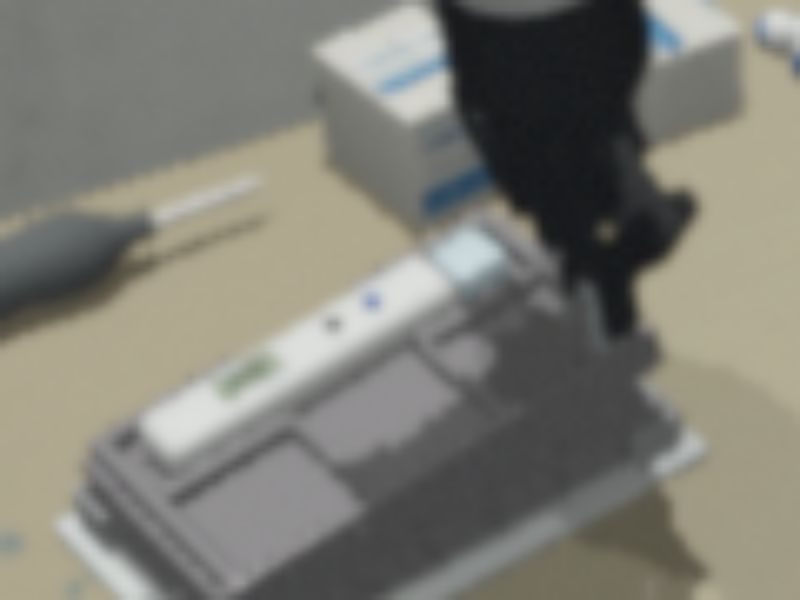

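Call:
{"op": "apply_moves", "data": {"plan": [[[0,0.5,2],[-0.01,0,0],5],[[0,1,3.6],[-0.02,0,0],5],[[0,1,3.6],[-0.02,0,0],5],[[1,1.2,5.5],[-0.023,0.02,0],5],[[2,1.4,7.5],[-0.027,0.04,0],5],[[3.4,1.6,10.6],[-0.032,0.069,0],5],[[3.4,1.6,10.6],[-0.032,0.069,0],5],[[3.4,1.6,10.6],[-0.032,0.069,0],5]], "newtons": 120}}

```text
time: 13.4
tcp_pos: [0.4617, 0.1692, 0.1081]
eef_rot: [0.016, 0.638, 0.766, -0.073]
ft_force: [3.7, 1.4, -1.4]
width: 0.0074
gripper_force: 117.7
```

Call:
{"op": "apply_moves", "data": {"plan": [[[0,0,2],[0,0,0],5],[[0,0,4],[0,0,0],5],[[0,0,6],[0,0,0],5],[[0,0,8],[0,0,0],5],[[0,0,10],[0,0,0],5],[[0,0,13],[0,0,0],5],[[0,0,17],[0,0,0],5],[[0,0,17],[0,0,0],5]]}}

```text
time: 14.2
tcp_pos: [0.4605, 0.1691, 0.1255]
eef_rot: [0.016, 0.637, 0.767, -0.074]
ft_force: [-0.3, -0.3, -0.9]
width: 0.0073
gripper_force: 117.8
```

Run:
```python
from h import *
s=arm.state();print(s['tcp_pos'],s['ft_force'],s['ft_torque'],s['width'])
c=arm.camera("scene");save(c,"s6",box=(120,180,264,288))
```

```text
[0.4604598  0.16911615 0.12549101] [-0.30283597 -0.28675028 -0.9165021 ] [ 0.03791858 -0.07700366  0.0157223 ] 0.007286840620346829
```

View pics/s6.png

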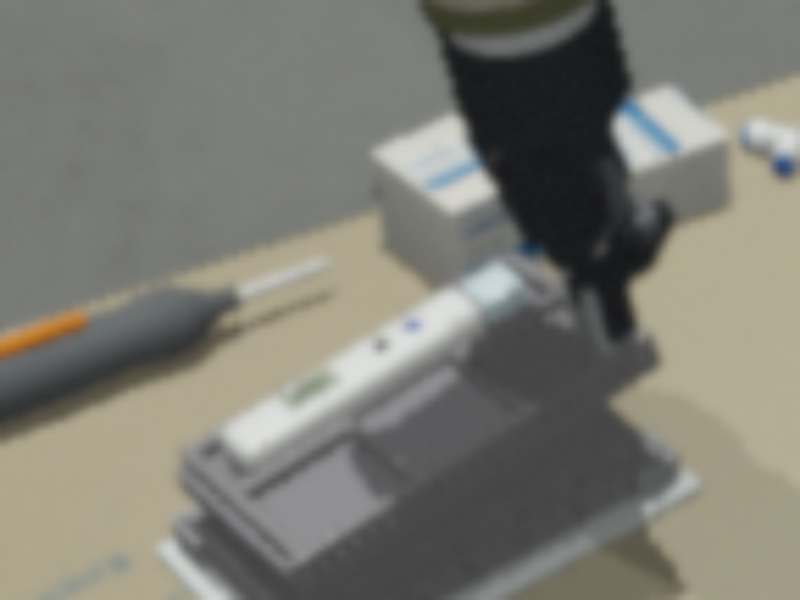

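Call:
{"op": "apply_moves", "data": {"plan": [[[0,0,10],[0,0,0],5],[[0,0,25],[0.02,-0.01,0],5],[[0,0,40],[0.05,-0.026,0],5],[[0,0,55],[0.08,-0.042,0],5],[[0,0,70],[0.11,-0.058,0],5],[[0,0,80],[0.134,-0.071,0],5],[[0,-4,85],[0.134,-0.071,0],5],[[2,-12,85],[0.134,-0.071,0],5],[[4,-24,85],[0.134,-0.071,0],5],[[6,-40,85],[0.134,-0.071,0],5],[[8,-58,85],[0.134,-0.071,0],5],[[10,-78,85],[0.134,-0.071,0],5],[[12,-98,85],[0.134,-0.071,0],5],[[14,-118,85],[0.134,-0.071,0],5],[[14,-138,85],[0.134,-0.071,0],5],[[14,-158,85],[0.134,-0.071,0],5],[[14,-178,85],[0.134,-0.071,0],5],[[14,-198,85],[0.134,-0.071,0],5],[[14,-218,85],[0.134,-0.071,0],5],[[14,-238,85],[0.134,-0.071,0],5]]}}

```text
time: 16.25
tcp_pos: [0.4743, -0.0706, 0.2092]
eef_rot: [-0.0, 0.64, 0.769, -0.001]
ft_force: [-0.1, -0.1, 0.3]
width: 0.0076
gripper_force: 117.8
```

Call:
{"op": "apply_moves", "data": {"plan": [[[0,-20,0],[0,0,0],5],[[0,-40,0],[0,0,0],5],[[0,-60,0],[0,0,0],5],[[0,-80,0],[0,0,0],5],[[0,-100,0],[0,0,0],5],[[-1,-120,0],[0,0,0],5],[[-2,-140,0],[0,0,0],5],[[-3,-160,0],[0,0,0],5],[[-4,-180,0],[0,0,0],5],[[-6,-200,0],[0,0,0],5],[[-7,-220,0],[0,0,0],5],[[-9,-238,0],[0,0,0],5],[[-10,-254,0],[0,0,0],5],[[-11,-266,0],[0,0,0],5],[[-12,-274,0],[0,0,0],5],[[-12,-278,0],[0,0,0],5],[[-12,-278,0],[0,0,0],5],[[-12,-278,0],[0,0,0],5]]}}

```text
time: 18.05
tcp_pos: [0.4629, -0.3462, 0.2099]
eef_rot: [0.0, 0.639, 0.769, 0.0]
ft_force: [-0.6, -0.1, -1.3]
width: 0.0076
gripper_force: 117.8
```

Run:
```python
from h import *
s=arm.state();print(s['tcp_pos'],s['eef_rot'],s['ft_force'],s['width'],s['joint_velocities'].round(3))
a=arm.camera("scene");b=arm.camera("top")
i=[cv2.resize(cv2.cvtColor(np.array(v["pixels"]),cv2.COLOR_RGB2BGR)[100:310,x:x+210],(400,400)) for v,x in((a,230),(b,290))]
cv2.imwrite("pics/end.png",np.hstack(i))
```

```text
[ 0.4628629  -0.3462016   0.20993152] [1.36702147e-04 6.39172885e-01 7.69063057e-01 1.33520277e-04] [-0.61465223 -0.07371116 -1.33102496] 0.007589051600024955 [-0.006 -0.003  0.     0.003 -0.     0.001  0.001]
```

View pics/end.png

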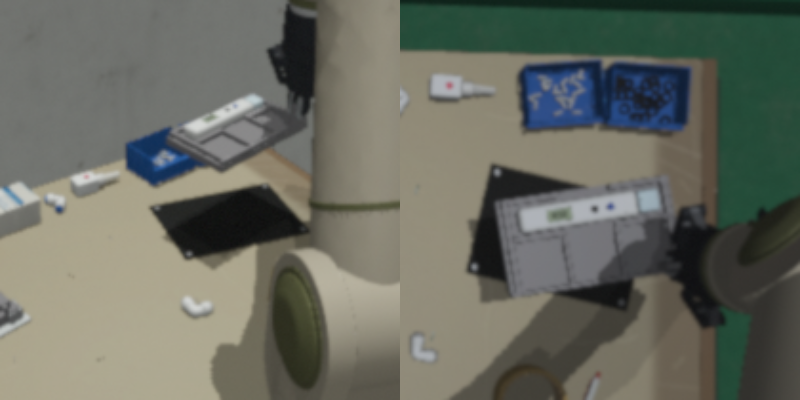

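The tray is level over the mat (top-view patch around (585,235)), with the meter in its pocket, and the tap and elbow are untouched. Handing in.

```bash
python3 -c "
from plant import arm
print(arm.job_done())"
```

```text
the job is handed in; nothing more can be done
None
```

I handed the job in: the meter is in the long pocket with its cap towards the tab. The top tray was peeled off tab end first and is held level and still by the tab about 16 cm above the bench, over the mat. No verdict came back.

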